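# Scrub out the beaker and hold the brush slanted over the filings tray

### The arm

A 6-joint arm with a two-finger parallel gripper is mounted at the origin on the work surface. World frame = base frame: x ahead of the robot, y to its left, z up, the work surface at z = 0. Lengths are in mm, angles in rad, forces in N, time in s.
With the tool pointing down it reaches from about 275 to 825 mm from the base axis. Payload 4.9 kg.
Tool frame: the origin (TCP) lies on the mounting face of the last link; the fingertips stand 173 mm ahead of it and the grasp point (between the pads) lies 155 mm ahead of it (tips_ahead is the z of the fingertips in the tool frame, in mm); z points along the fingers, x is the direction in which the jaws open and shut, and the axes are right-handed (so a half turn about z gives the same grasp; the last joint's range is limited). The gripper opens to 85 mm and grips with 20 to 120 N. Pads are 22 mm wide; open, the fingers measure 114 mm over their backs; the gripper's body (76 mm by 85 mm) begins 54 mm behind the grasp point. The pads swing forward as they close: fully open they stand 13 mm farther back than shut.
Start: joints at [-1.361, 0.326, -0.193, 1.052, 0, 1.437], TCP at [185.399, -517.828, 404.681] pointing down, gripper open.
Joint ranges: [-2.65, 2.65], [-0.97, 1.79], [-1.3, 1.35], [-1.93, 2.1], [-1.47, 1.37], [-3.14, 3.14]. Speed limits (rad/s): [2.57, 2.57, 3.14, 3.14, 3.14, 3.14].

### API

Orientations are given as a rotation vector (axis times angle).
In Python, from bench import get_obs, read_camera, camera_model, hand_in, tips_ahead gives the robot as it stands.
- The arm moves only by the shell command python3 -m pendant 'ROWS' [FORCE]. ROWS is JSON, a list of rows, each a list of 7 numbers: the finger opening in m, from 0 to 0.0854, then the shift along the tool's x, y, z in m, then the turn, a rotation vector about the tool's x, y, z in degrees. In form: [[jaw, x, y, z, ax, ay, az], ...]. A call has 1 to 20 rows; each row shifts and turns the commanded pose from where the row before left it, along the tool's axes as they then stand; what a row does not reach is not made up. A row lasts 1/12 s, in which the tool goes at most 41.7 mm and 7.16 degrees, less where a joint would pass 70% of its speed; a pose out of reach is approached as far as the arm can. A call with a gripper value outside its range is refused whole. The fingers move at their own pace and stop on an object; FORCE is the grip in N (left out, the last holds). Time passes only in rows, so rows that do not move let the fingers close. It gives the time, the measured TCP pose, the force and the opening at its end, in the units of the state.
- get_obs(): the state, without advancing time (a new reading comes with each control period).
- read_camera(name): name is "scene" or "side" or "wrist"; returns the picture (420x560x3 uint8, red, green, blue); there is no depth.
- camera_model(name): a dict with "fovy" (degrees; the focal length in pixels is half the picture's height over the tangent of half this angle, whatever the lens; pixels are square), "cx", "cy" (the principal point, pixels), "k1" (the pictures are not rectified: a ray, as slopes to the right and down, at radius r is drawn at 1 + k1 r^2 times it, then the intrinsics apply), "rvec" (rotation vector, rad) and "tvec" (3), from world to camera coordinates, as OpenCV has them; the wrist camera has in their place "tool_from_camera" (4x4, takes a point from camera to tool coordinates, whose origin is the TCP and whose axes are the tool frame's). Camera axes: x right, y down, z forward; pixel columns grow to the right and rows downward; lengths in mm; the calibration is good to about 2 mm. A picture is of the moment at which its call begins: read the wrist's pose just before it. camera_model takes no time and is no camera call.
- hand_in(): hands the job in, once; it reports no verdict.
The state is a dict: "clock": time; "q": joint angles; "joint_velocities": joint speeds; "joint_torque": joint torques, N m; "eef_pos": TCP position; "tool_rot": TCP orientation; "ft_force": force on the tool from outside, world axes, zero at the start; "wrist_torque": the same for the moment, N m; "width": opening from 0.0 (shut) to 1.0 (fully open).
Only numpy, scipy, OpenCV 4.12 (cv2) and the standard library are available. Lean on these libraries where they do the work, as an engineer would, in place of code of your own. Each camera call takes 0.05 s, during which the arm holds its last target.

### The job

Take the brush that stands in the steel beaker by its handle and scrub the beaker with two full strokes, each one raising the brush about 4 cm, with the bristles still inside, and pushing it back down to the bottom. Then draw the brush right out, tip it at least halfway from upright towards level, and finish while still holding it like that, with the end of the bristles over the filings tray and about 10 cm or more above the bench, touching nothing but the gripper, so that the metal dust falls into the tray. Leave the tray and the other things on the bench where they are.

Things in the scene. Friction and masses are not known exactly. Their poses are not given: they have to be found in the camera images.
- brush_center (a point): Half-way point (100 mm from either end), on the axis, of a beaker brush 200 mm long, about 80 g, that stands upright in the beaker, bristles down on its inner floor. z runs along the brush from the bristles to the handle's free end. Grip the round handle from any side, about 160 mm from the bristle end (185 mm above the bench at the start).
- brush_foot (a point): The middle of the flat bristle end of the brush (100 mm from the brush's half-way point, along its -z axis).
- brush: The same brush; origin in the middle of its flat bristle end, z along the brush to the handle's free end. Stiff round bristle head, 36 mm in diameter, the lowest 60 mm; brass collar, 19 mm, up to 78 mm; plain round wooden handle, 16 mm in diameter, from 78 mm to the free end at 200 mm. It is heaviest in the lower half.
- beaker: A narrow steel beaker, outside 50 mm and inside 44 mm in diameter, on a wooden foot block 80 x 80 x 20 mm screwed to the bench. Origin on the bench under the middle, z up. Inner floor 25 mm, open rim 100 mm above the bench: 75 mm deep. It stands left or right of the tray, the ring mandrel on the other side.
- beaker_floor (a point): The middle of the beaker's inner floor, 25 mm above the bench.
- beaker_rim (a point): The middle of the beaker's open mouth, 100 mm above the bench.
- tray: The filings tray: a shallow open aluminium tray, 160 mm (its x) by 180 mm (its y), walls 22 mm high and 4 mm thick, loose, about 0.7 kg. Origin on the bench under its middle, z up.
- mandrel: Bystander: a tapered steel ring mandrel, 200 mm tall, on its own round foot 68 mm in diameter, 11 mm thick at the top. Origin under the middle of its foot. Loose.
- bench_block: Bystander: a square steel block, 75 x 75 x 28 mm. Origin under its middle. Loose.
- hammer: Bystander: a small hammer, 24 mm high, lying along its y axis near the robot; handle from -120 mm to 80 mm, head (85 mm across) at +85 mm. Loose.
- pin: Bystander: a wooden bench pin with a notched end, about 155 x 70 x 22 mm. Origin under the middle of its broad part. Loose.
Things that resemble listed ones, but are neither listed nor needed, are in the scene too. There is more than one size of the brush; the one meant has the size given above.

How it is judged (in metres and radians):
On the way, in this order (a step that is already met when the one before it is completed fails the run):
1. first stroke: the brush is raised at least 25 mm, bristle end still inside the beaker (horizontal distance between brush_foot and beaker below 0.02 m and angle between brush_center's own z axis and vertical below 0.35 rad and z of brush_foot in the frame of beaker_floor between 0.025 and 0.07 m), for 0.05 s.
2. first stroke: the brush is back down, within 10 mm of the beaker's floor (horizontal distance between brush_foot and beaker below 0.02 m and angle between brush_center's own z axis and vertical below 0.35 rad and z of brush_foot in the frame of beaker_floor below 0.01 m), for 0.05 s.
3. second stroke: raised at least 25 mm again, bristle end still inside (all of step 1), for 0.05 s.
4. second stroke: back down within 10 mm of the floor (all of step 2), for 0.05 s.
5. the brush is drawn out: its bristle end is above the beaker's rim (z of brush_foot in the frame of beaker_rim above 0.005 m), for 0.1 s.
At the end, for the whole second after the job is handed in: The gripper holds the brush still, tipped 37 to 100 degrees from upright, bristle end within the tray's outline seen from above (80 mm along its x, 90 mm along its y); bristle end and brush middle over 60 mm above the bench; brush touches no beaker, tray or mandrel (contact force between the fingers and brush above 1 N and contact force between brush and beaker below 0.05 N and contact force between brush and tray below 0.05 N and contact force between brush and mandrel below 0.05 N and angle between brush_center's own z axis and vertical between 0.65 and 1.75 rad and height (world z) of each of brush_foot, brush_center above 0.06 m and x of brush_foot in the frame of tray between -0.08 and 0.08 m and y of brush_foot in the frame of tray between -0.09 and 0.09 m and linear speed of brush below 0.03 m/s and angular speed of brush below 0.2 rad/s); the arm keeps its last pose, push and grip.
It fails at once if the filings tray is displaced by more than 30 mm (distance of tray from where it was at the start of the episode above 0.03 m).
It fails at once if a bystander is displaced by more than 30 mm, or the mandrel knocked over (distance of any of mandrel, bench_block, hammer, pin from where it was at the start of the episode above 0.03 m or angle between mandrel's own z axis and vertical above 0.5 rad).
It also fails if it takes over 40 s, if anything falls off the work surface, if the arm or the gripper's body presses on something with over 40 N, if the wrist force passes 120 N, or if a joint passes its speed limit or range.

## Working session

There is one attempt and no reset: what is moved stays moved. The work goes in short steps, Python scripts to look and compute and a shell command to move; the robot and the scene stay as the last step left them, time stands still between calls to the robot, and variables do not carry over. Pictures are saved under pics/ and viewed, and the job is handed in when it is done.

```bash
mkdir -p pics; ls; python3 - <<'E'
from bench import *
import cv2
print(get_obs())
for n in ["scene","side","wrist"]:
    print(n,camera_model(n))
    cv2.imwrite(f"pics/{n}0.png",read_camera(n)[:,:,::-1])
E
```

```text
pics
{'clock': 0.0, 'q': array([-1.36120624e+00,  3.26945673e-01, -1.93599246e-01,  1.05202835e+00,
        2.23829642e-05,  1.43662316e+00]), 'joint_velocities': array([ 0.00016184,  0.00047694, -0.00035249, -0.00030259, -0.00023671,
       -0.00078316]), 'joint_torque': array([ 1.28870026e-03, -4.43396759e+01,  2.62445265e+01,  1.55302993e-02,
        8.66171433e-06, -4.55446283e-06]), 'eef_pos': array([ 185.3331252 , -517.5188027 ,  403.89477983]), 'tool_rot': array([-2.56765367e+00,  1.80805471e+00,  2.02199680e-03]), 'ft_force': array([-0.33809045,  0.67284536,  0.6048688 ]), 'wrist_torque': array([-0.0286532 , -0.06934299, -0.0329052 ]), 'width': 0.9995545094664968}
scene {'fovy': 45.31000023876514, 'cx': 285.1102422312116, 'cy': 205.4045797498439, 'k1': -0.058067033392203156, 'rvec': array([ 1.7069073 ,  1.73814934, -0.77898929]), 'tvec': array([  23.04065313, -309.51955679, 1580.11544649])}
side {'fovy': 48.70924874281916, 'cx': 278.9064099744043, 'cy': 209.7555193488849, 'k1': -0.08418886708091741, 'rvec': array([ 0.65597371, -2.38985093,  1.41054302]), 'tvec': array([488.97610099, 234.91025246, 674.18300382])}
wrist {'fovy': 59.218385993305844, 'cx': 277.4075443980924, 'cy': 206.24798313190576, 'k1': -0.04416437816702957, 'tool_from_camera': array([[ 9.99999291e-01,  1.05703050e-04,  1.18644849e-03,
        -1.15092847e+00],
       [-4.54167260e-04,  9.54645627e-01,  2.97744053e-01,
        -7.58641646e+01],
       [-1.10116541e-03, -2.97744381e-01,  9.54644997e-01,
         3.11260032e+01],
       [ 0.00000000e+00,  0.00000000e+00,  0.00000000e+00,
         1.00000000e+00]])}
```

View pics/scene0.png

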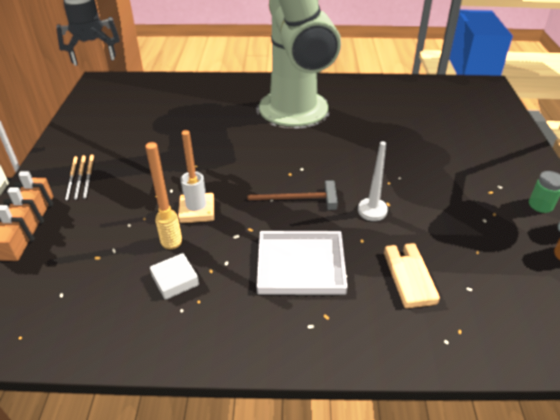

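View pics/side0.png

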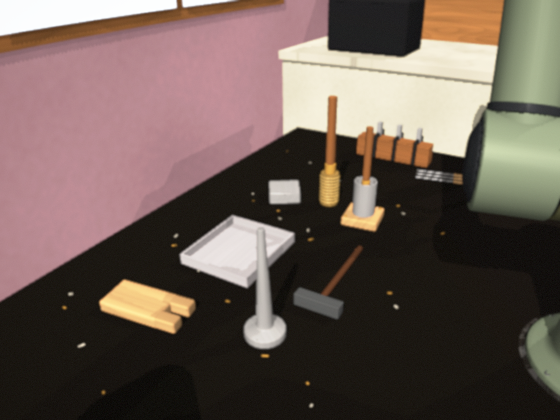

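View pics/wrist0.png

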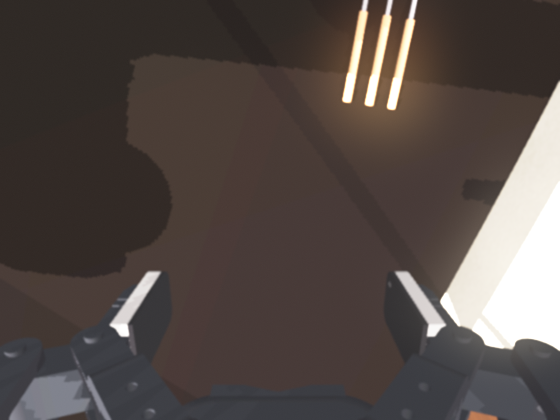

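Two brushes: A stands in the beaker (scene handle top about (187,133), side (369,130)). B is bigger and stands free on the bench (scene (155,147)–(171,245), side (332,98)–(329,205)). A fits, because it is in the beaker on its foot block. I'll confirm with crops.

```bash
python3 - <<'E'
import cv2
a=cv2.imread("pics/scene0.png")[120:300,135:275]
b=cv2.imread("pics/side0.png")[85:245,290:430]
cv2.imwrite("pics/sc_crop.png",cv2.resize(a,None,fx=3.3,fy=3.3,interpolation=cv2.INTER_CUBIC))
cv2.imwrite("pics/sd_crop.png",cv2.resize(b,None,fx=3.7,fy=3.7,interpolation=cv2.INTER_CUBIC))
E
```

```text
(no output)
```

View pics/sc_crop.png

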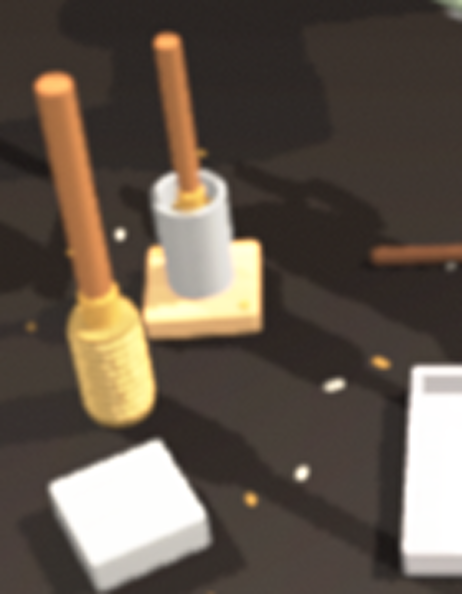

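View pics/sd_crop.png

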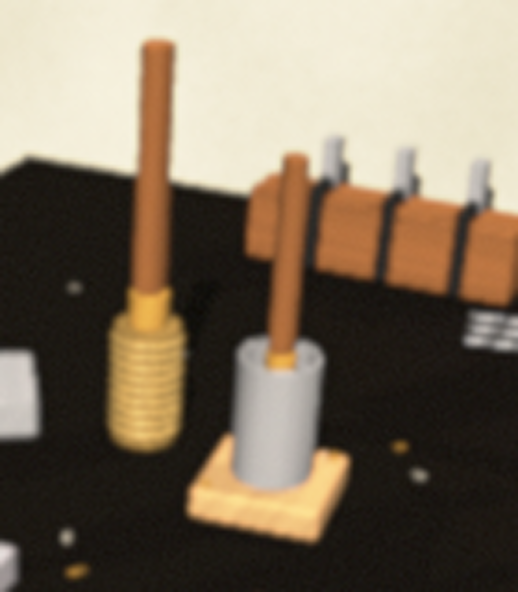

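```bash
cat > h.py <<'E'
import numpy as np, cv2
from scipy.spatial.transform import Rotation as R
from scipy.optimize import least_squares
from bench import *
def cam(n):
    c=camera_model(n); f=210/np.tan(np.radians(c['fovy']/2))
    K=np.array([[f,0,c['cx']],[0,f,c['cy']],[0,0,1.]]); D=np.array([c['k1'],0,0,0,0.])
    if n=='wrist':
        o=get_obs(); T=np.eye(4);T[:3,:3]=R.from_rotvec(o['tool_rot']).as_matrix();T[:3,3]=o['eef_pos']
        M=np.linalg.inv(T@c['tool_from_camera']); return K,D,M[:3,:3],M[:3,3]
    return K,D,R.from_rotvec(c['rvec']).as_matrix(),c['tvec']
def proj(n,P,C=None):
    K,D,Rm,t=C or cam(n)
    return cv2.projectPoints(np.atleast_2d(np.float64(P)),cv2.Rodrigues(Rm)[0],t,K,D)[0][:,0]
def ray(n,p,C=None):
    K,D,Rm,t=C or cam(n)
    u=cv2.undistortPoints(np.float64([[p]]),K,D)[0,0]
    return -Rm.T@t, Rm.T@np.array([u[0],u[1],1])
def atz(n,p,z,C=None):
    o,d=ray(n,p,C); return o+d*(z-o[2])/d[2]
def tri(ps,pd):
    f=lambda X: np.r_[proj('scene',X)[0]-ps, proj('side',X)[0]-pd]
    r=least_squares(f,[500,0,50]); return r.x, r.fun
E
python3 - <<'E'
from h import *
np.set_printoptions(precision=1,suppress=True)
for nm,a,b in [("A top",(185.9,132.4),(370,127.7)),("rim",(192.9,177.9),(365.7,181.2)),("collar",(192.3,178.5),(366.5,181.5)),
 ("B top",(151.8,144.5),(332.5,97.5)),("mand top",(382,143),(262,230))]:
    print(nm,*tri(a,b), atz('scene',a,100))
print("rim z100 side",atz('side',(365.7,181.2),100))
print("A top z225",atz('scene',(185.9,132.4),224),atz('side',(370,127.7),224))
for p in [(259,233),(343,232),(345,292),(257,291)]: print("tray",atz('scene',p,22))
for p in [(238,217),(294,238),(249,283),(181,255)]: print("trayside",atz('side',p,22))
for p in [(179.5,195.8),(214.4,193.3),(214.4,217.6),(179.5,219.4)]: print("foot blk",atz('scene',p,20))
print("mandfoot",atz('scene',(373,209),6),atz('side',(265,332),6))
E
```

```text
A top [ 484.7 -227.8  222.9] [-0.2 -0.5 -0.3  0.4] [ 300.7 -273.7  100. ]
rim [ 485.3 -227.6   99.5] [-0.4 -0.6 -0.4  0.5] [ 488.1 -226.3  100. ]
collar [ 484.5 -229.7   97.7] [-0.5 -0.8 -0.6  0.7] [ 490.3 -227.3  100. ]
B top [ 591.9 -270.4  264. ] [ 0.   0.1  0.  -0.1] [ 356.2 -350.4  100. ]
mand top [479.2 193.9 197.8] [-0.6 -0.6 -0.4  0.3] [338.7 225.7 100. ]
rim z100 side [ 485.1 -229.5  100. ]
A top z225 [ 488.3 -226.6  224. ] [ 484.  -227.7  224. ]
tray [585.5 -71.5  22. ]
tray [578.8 117.3  22. ]
tray [749.6 109.7  22. ]
tray [750.3 -66.4  22. ]
trayside [721.9 -69.   22. ]
trayside [567.9 -54.3  22. ]
trayside [562.9 118.6  22. ]
trayside [731.1 112.5  22. ]
foot blk [ 458.6 -273.5   20. ]
foot blk [ 447.5 -189.1   20. ]
foot blk [ 534.8 -178.3   20. ]
foot blk [ 542.6 -258.8   20. ]
mandfoot [482.1 197.7   6. ] [479.6 195.7   6. ]
```

```bash
python3 - <<'E'
import cv2
a=cv2.imread("pics/scene0.png")[215:310,235:365]
b=cv2.imread("pics/side0.png")[200:360,160:330]
cv2.imwrite("pics/tr1.png",cv2.resize(a,None,fx=5,fy=5,interpolation=cv2.INTER_CUBIC))
cv2.imwrite("pics/tr2.png",cv2.resize(b,None,fx=3.7,fy=3.7,interpolation=cv2.INTER_CUBIC))
E
```

```text
(no output)
```

View pics/tr1.png

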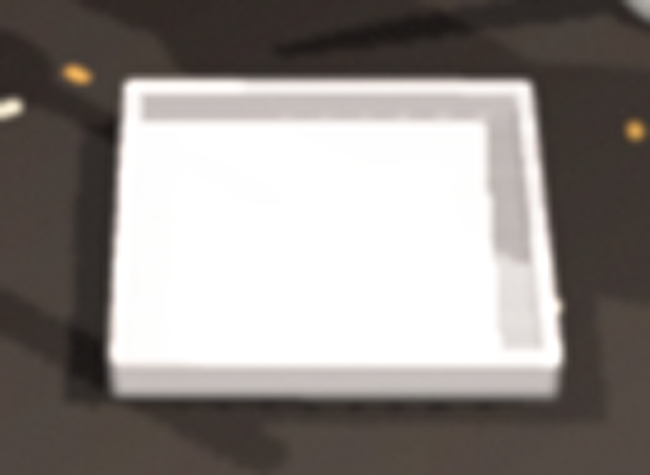

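View pics/tr2.png

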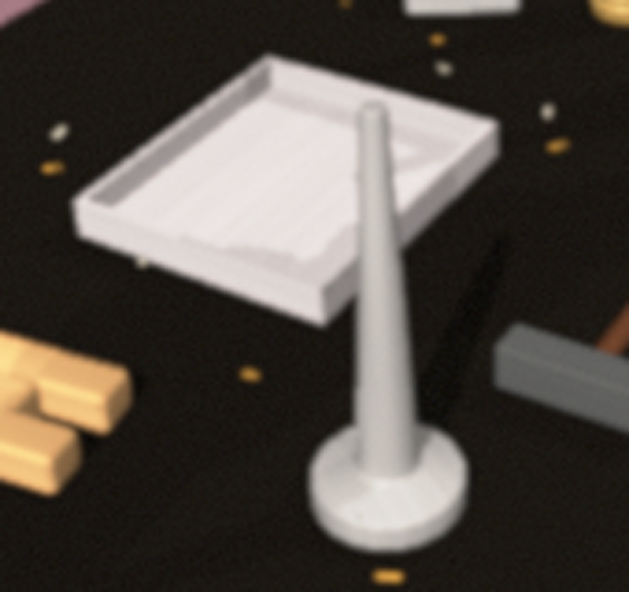

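```bash
python3 - <<'E'
from h import *
np.set_printoptions(precision=1,suppress=True)
A=[(260.4,231),(341.4,231),(346.6,288.6),(257.4,288)]
B=[(294.6,233.8),(247.3,278.4),(180.3,254.9),(233,215.4)]
s=0
for a,b in zip(A,B):
    print(atz('scene',a,22),atz('side',b,22),*tri(a,b)); s=s+atz('scene',a,22)+atz('side',b,22)
print(s/8)
o=get_obs(); Rm=R.from_rotvec(o['tool_rot']).as_matrix(); print(Rm)
E
```

```text
[579.1 -68.7  22. ] [575.  -69.4  22. ] [576.3 -69.8  20.6] [-0.4 -0.4 -0.4  0.4]
[575.6 113.9  22. ] [573.3 108.9  22. ] [573.3 111.7  22.4] [-1.  -0.9 -0.9  0.6]
[740.9 113.5  22. ] [732.6 112.9  22. ] [736.6 112.1  18.8] [-1.  -0.7 -1.   0.6]
[742.6 -66.   22. ] [736.2 -69.4  22. ] [738.6 -68.1  19.8] [-0.9 -0.9 -1.1  0.8]
[656.9  22.   22. ]
[[ 0.3 -0.9 -0. ]
 [-0.9 -0.3  0. ]
 [-0.  -0.  -1. ]]
```

```bash
cat >> h.py <<'E'
np.set_printoptions(precision=2,suppress=True)
def pose():
    o=get_obs(); return np.array(o['eef_pos']),R.from_rotvec(o['tool_rot']).as_matrix()
def target(phi,pitch,G):
    "tool with x tangential-left, z pitched 'pitch' deg below horizontal along azimuth phi, grasp point G"
    p,t=np.radians(phi),np.radians(pitch); o=np.array([np.cos(p),np.sin(p),0])
    z=o*np.cos(t)-np.array([0,0,np.sin(t)]); x=np.array([-o[1],o[0],0]); Rt=np.c_[x,np.cross(z,x),z]
    return np.array(G)-155*z,Rt
def delta(P,Rt):
    "shift in current tool frame (mm), then turn needed in tool frame (deg)"
    p,Rm=pose(); return Rm.T@(P-p), R.from_matrix(Rm.T@Rt).as_rotvec(degrees=True)
E
python3 - <<'E'
from h import *
P,Rt=target(-25.2,45,[485.5,-228,185]); P=P-100*Rt[:,2]
print(P,delta(P,Rt)); P2,R2=target(-25.2,90,[0,0,0]); print(delta(P,R2))
E
```

```text
[ 322.35 -151.23  365.31] (array([-298.74, -252.46,   39.2 ]), array([ -21.74,   52.45, -126.56]))
(array([-298.74, -252.46,   39.2 ]), array([  -0.09,    0.02, -135.11]))
```

```bash
python3 -m pendant '[[0.085,-0.015,-0.0126,0,0,0,0],[0.085,-0.015,-0.0126,0,0,0,0],[0.085,-0.015,-0.0126,0,0,0,0],[0.085,-0.015,-0.0126,0,0,0,0],[0.085,-0.015,-0.0126,0,0,0,0],[0.085,-0.015,-0.0126,0,0,0,0],[0.085,-0.015,-0.0126,0,0,0,0],[0.085,-0.015,-0.0126,0,0,0,0],[0.085,-0.015,-0.0126,0,0,0,0],[0.085,-0.015,-0.0126,0,0,0,0],[0.085,-0.015,-0.0126,0,0,0,0],[0.085,-0.015,-0.0126,0,0,0,0],[0.085,-0.015,-0.0126,0,0,0,0],[0.085,-0.015,-0.0126,0,0,0,0],[0.085,-0.015,-0.0126,0,0,0,0],[0.085,-0.015,-0.0126,0,0,0,0],[0.085,-0.015,-0.0126,0,0,0,0],[0.085,-0.015,-0.0126,0,0,0,0],[0.085,-0.015,-0.0126,0,0,0,0],[0.085,-0.015,-0.0126,0,0,0,0]]'
python3 -m pendant '[[0.085,0,0,0,0,0,-7.1],[0.085,0,0,0,0,0,-7.1],[0.085,0,0,0,0,0,-7.1],[0.085,0,0,0,0,0,-7.1],[0.085,0,0,0,0,0,-7.1],[0.085,0,0,0,0,0,-7.1],[0.085,0,0,0,0,0,-7.1],[0.085,0,0,0,0,0,-7.1],[0.085,0,0,0,0,0,-7.1],[0.085,0,0,0,0,0,-7.1],[0.085,0,0,0,0,0,-7.1],[0.085,0,0,0,0,0,-7.1],[0.085,0,0,0,0,0,-7.1],[0.085,0,0,0,0,0,-7.1],[0.085,0,0,0,0,0,-7.1],[0.085,0,0,0,0,0,-7.1],[0.085,0,0,0,0,0,-7.1],[0.085,0,0,0,0,0,-7.1],[0.085,0,0,0,0,0,-7.1]]'
python3 - <<'E'
from h import *
P,Rt=target(-25.2,45,[485.5,-228,185]); P=P-100*Rt[:,2]
print(get_obs()['q'],delta(P,Rt))
E
```

```text
clock: 1.82
eef_pos: [321.6, -149.4, 404.6]
tool_rot: [-2.569, 1.809, 0.0]
ft_force: [-1.0, 0.1, 0.3]
width: 0.996
clock: 3.4
eef_pos: [321.4, -150.3, 404.5]
tool_rot: [-2.65, -1.687, 0.0]
ft_force: [-0.4, 0.5, 0.4]
width: 0.994
[-0.65 -0.04 -0.63  0.98  0.   -0.21] (array([-0.42,  1.23, 39.23]), array([-45.02,  -0.06,   0.14]))
```

```bash
python3 -m pendant '[[0.085,0,0,0.0131,0,0,0],[0.085,0,0,0.0131,0,0,0],[0.085,0,0.0012,0.0131,0,0,0],[0.085,0,0,0,-6.5,0,0],[0.085,0,0,0,-6.5,0,0],[0.085,0,0,0,-6.5,0,0],[0.085,0,0,0,-6.5,0,0],[0.085,0,0,0,-6.5,0,0],[0.085,0,0,0,-6.5,0,0],[0.085,0,0,0,-6,0,0],[0.085,0,0,0,0,0,0],[0.085,0,0,0,0,0,0]]' 80
python3 - <<'E'
from h import *
P,Rt=target(-25.2,45,[485.5,-228,185])
print(get_obs()['q'],delta(P,Rt),cam('wrist')[3])
cv2.imwrite("pics/w1.png",read_camera('wrist')[:,:,::-1])
cv2.imwrite("pics/s1.png",read_camera('side')[:,:,::-1])
C=cam('wrist'); print(proj('wrist',[[485.5,-228,225],[485.5,-228,185],[485.5,-228,100]],C))
E
```

```text
clock: 4.4
eef_pos: [321.7, -150.4, 364.5]
tool_rot: [2.053, 1.297, 0.535]
ft_force: [0.3, 0.3, -0.8]
width: 0.999
[-0.72 -0.28 -1.14 -0.05  0.19 -0.2 ] (array([ -0.27,   1.64, 100.09]), array([-0.25,  0.14, -0.18])) [  -2.81 -406.26 -149.07]
[[276.59 277.58]
 [276.71 216.99]
 [276.93 115.47]]
```

View pics/w1.png

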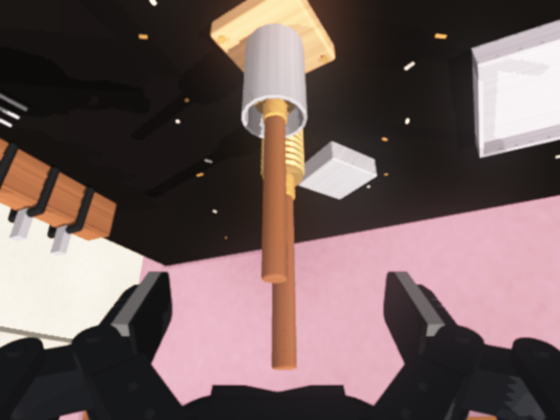

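View pics/s1.png

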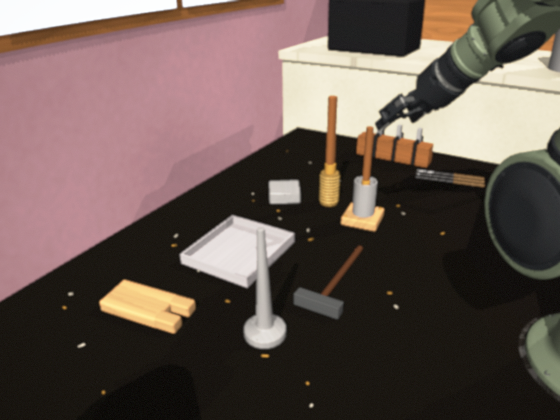

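The scene, side and wrist views agree on the handle in the beaker: the wrist view shows its top at (274,277) against a predicted (277,278). I'm advancing along the tool z.

```bash
python3 -m pendant '[[0.085,-0.001,0.0015,0.0125,0,0,0],[0.085,0,0,0.0125,0,0,0],[0.085,0,0,0.0125,0,0,0],[0.085,0,0,0.0125,0,0,0],[0.085,0,0,0.0125,0,0,0],[0.085,0,0,0.0125,0,0,0],[0.085,0,0,0.0125,0,0,0],[0.085,0,0,0.0125,0,0,0],[0.085,0,0,0,0,0,0],[0.085,0,0,0,0,0,0]]' 80
python3 - <<'E'
from h import *
P,Rt=target(-25.2,45,[485.5,-228,185])
print(get_obs()['q'],delta(P,Rt))
cv2.imwrite("pics/w2.png",read_camera('wrist')[:,:,::-1])
s=read_camera('side')[60:240,290:470,::-1]
cv2.imwrite("pics/s2.png",cv2.resize(s,None,fx=3,fy=3,interpolation=cv2.INTER_CUBIC))
E
```

```text
clock: 5.33
eef_pos: [387.6, -182.9, 295.1]
tool_rot: [2.052, 1.297, 0.535]
ft_force: [0.5, 0.6, 0.8]
width: 0.999
[-0.66  0.07 -1.12 -0.39  0.15 -0.16] (array([ 0.91, -1.69, -0.91]), array([-0.19,  0.11, -0.15]))
```

View pics/w2.png

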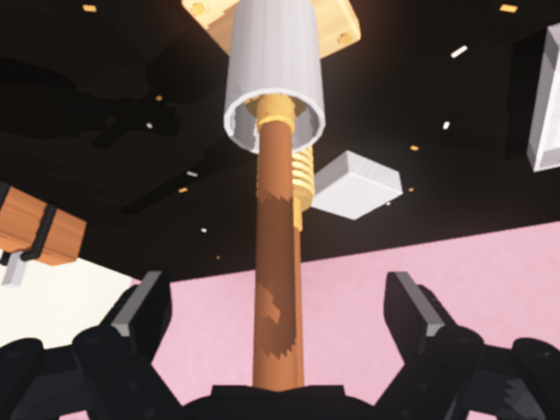

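View pics/s2.png

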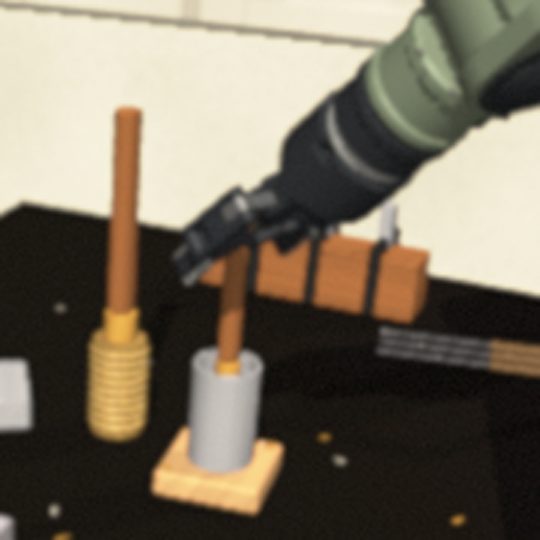

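```bash
python3 -m pendant '[[0.06,0,0,0,0,0,0],[0.04,0,0,0,0,0,0],[0.03,0,0,0,0,0,0],[0.02,0,0,0,0,0,0],[0.01,0,0,0,0,0,0],[0,0,0,0,0,0,0],[0,0,0,0,0,0,0],[0,0,0,0,0,0,0],[0,0,0,0,0,0,0],[0,0,0,0,0,0,0]]' 80
python3 - <<'E'
from h import *
o=get_obs();print(o['ft_force'],o['wrist_torque'],o['width'])
cv2.imwrite("pics/w3.png",read_camera('wrist')[:,:,::-1])
s=read_camera('side')[60:240,290:470,::-1]
cv2.imwrite("pics/s3.png",cv2.resize(s,None,fx=3,fy=3,interpolation=cv2.INTER_CUBIC))
E
```

```text
clock: 6.27
eef_pos: [387.2, -182.8, 296.0]
tool_rot: [2.048, 1.295, 0.537]
ft_force: [-0.9, 0.0, 1.8]
width: 0.163
[-0.92  0.01  1.78] [ 0.09  0.4  -0.08] 0.16277890094171174
```

View pics/w3.png

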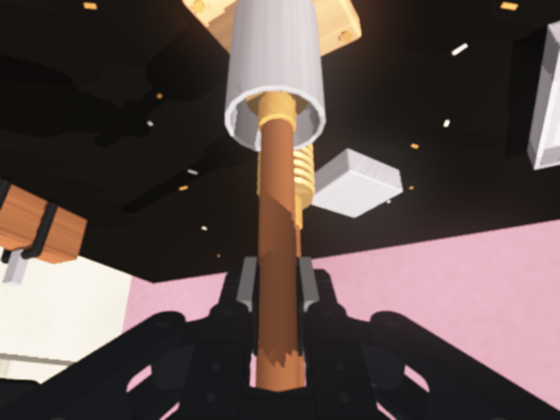

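View pics/s3.png

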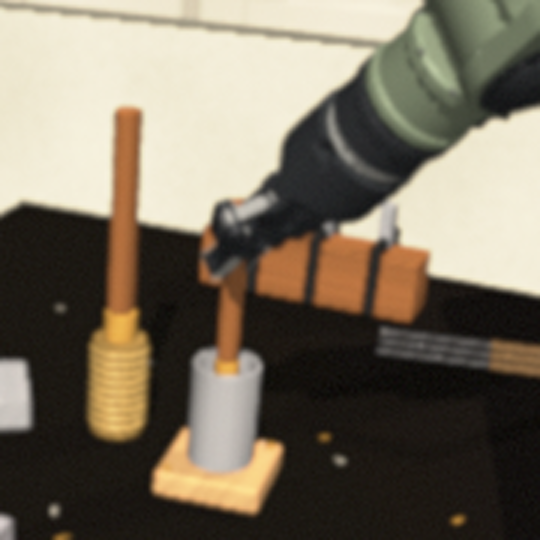

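Gripped. First stroke up: 42 mm.

```bash
python3 -m pendant '[[0,0,0.003,-0.003,0,0,0],[0,0,0.003,-0.003,0,0,0],[0,0,0.003,-0.003,0,0,0],[0,0,0.003,-0.003,0,0,0],[0,0,0.003,-0.003,0,0,0],[0,0,0.003,-0.003,0,0,0],[0,0,0.003,-0.003,0,0,0],[0,0,0.003,-0.003,0,0,0],[0,0,0.003,-0.003,0,0,0],[0,0,0.003,-0.003,0,0,0],[0,0,0,0,0,0,0],[0,0,0,0,0,0,0],[0,0,0,0,0,0,0]]'
python3 - <<'E'
from h import *
o=get_obs();print(o['ft_force'],o['wrist_torque'],o['width'],o['q'])
a=read_camera('wrist')[:,:,::-1]
s=read_camera('side')[60:240,290:470,::-1]
s=cv2.resize(s,(420,420),interpolation=cv2.INTER_CUBIC)
cv2.imwrite("pics/c4.png",cv2.resize(np.hstack([a,s]),None,fx=.8,fy=.8))
E
```

```text
clock: 7.45
eef_pos: [386.9, -182.6, 338.0]
tool_rot: [2.049, 1.295, 0.536]
ft_force: [0.1, 0.4, -0.0]
width: 0.166
[ 0.09  0.37 -0.02] [0.35 0.78 0.01] 0.1655430917342791 [-0.66 -0.05 -1.06 -0.22  0.15 -0.16]
```

View pics/c4.png

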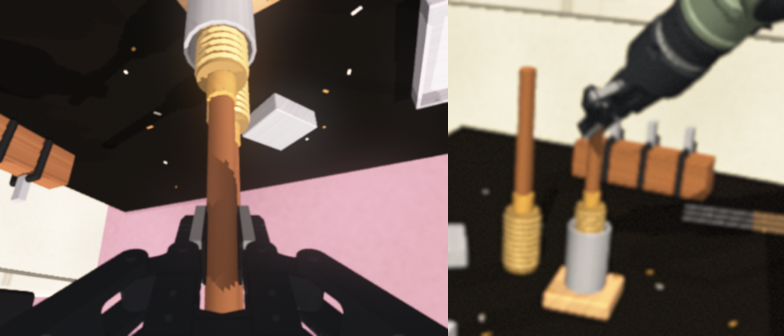

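The brush rose with the gripper, with the bristle head partly out of the beaker and its end still inside. Pushing down.

```bash
python3 -m pendant '[[0,0,-0.003,0.003,0,0,0],[0,0,-0.003,0.003,0,0,0],[0,0,-0.003,0.003,0,0,0],[0,0,-0.003,0.003,0,0,0],[0,0,-0.003,0.003,0,0,0],[0,0,-0.003,0.003,0,0,0],[0,0,-0.003,0.003,0,0,0],[0,0,-0.003,0.003,0,0,0],[0,0,-0.003,0.003,0,0,0],[0,0,-0.003,0.003,0,0,0],[0,0,0,0,0,0,0],[0,0,0,0,0,0,0],[0,0,0,0,0,0,0]]'
python3 - <<'E'
from h import *
o=get_obs();print(o['ft_force'],o['wrist_torque'],o['width'])
a=read_camera('wrist')[:,:,::-1]
s=read_camera('side')[60:240,290:470,::-1]
s=cv2.resize(s,(420,420),interpolation=cv2.INTER_CUBIC)
cv2.imwrite("pics/c5.png",cv2.resize(np.hstack([a,s]),None,fx=.8,fy=.8))
E
```

```text
clock: 8.63
eef_pos: [387.3, -182.9, 296.0]
tool_rot: [2.048, 1.295, 0.537]
ft_force: [1.2, -1.2, 0.7]
width: 0.161
[ 1.2  -1.19  0.7 ] [ 0.09  0.38 -0.06] 0.16098736427382737
```

View pics/c5.png

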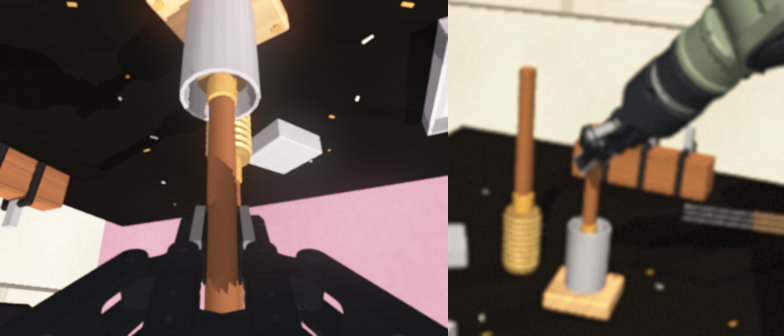

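The brush is back on the floor, and the collar sits at the rim as it did at the start. Second stroke.

```bash
python3 -m pendant '[[0,0,0.003,-0.003,0,0,0],[0,0,0.003,-0.003,0,0,0],[0,0,0.003,-0.003,0,0,0],[0,0,0.003,-0.003,0,0,0],[0,0,0.003,-0.003,0,0,0],[0,0,0.003,-0.003,0,0,0],[0,0,0.003,-0.003,0,0,0],[0,0,0.003,-0.003,0,0,0],[0,0,0.003,-0.003,0,0,0],[0,0,0.003,-0.003,0,0,0],[0,0,0,0,0,0,0],[0,0,0,0,0,0,0],[0,0,0,0,0,0,0]]'
python3 -m pendant '[[0,0,-0.003,0.003,0,0,0],[0,0,-0.003,0.003,0,0,0],[0,0,-0.003,0.003,0,0,0],[0,0,-0.003,0.003,0,0,0],[0,0,-0.003,0.003,0,0,0],[0,0,-0.003,0.003,0,0,0],[0,0,-0.003,0.003,0,0,0],[0,0,-0.003,0.003,0,0,0],[0,0,-0.003,0.003,0,0,0],[0,0,-0.003,0.003,0,0,0],[0,0,0,0,0,0,0],[0,0,0,0,0,0,0],[0,0,0,0,0,0,0]]'
python3 - <<'E'
from h import *
o=get_obs();print(o['ft_force'],o['wrist_torque'],o['width'])
a=read_camera('wrist')[:,:,::-1]
s=read_camera('side')[60:240,290:470,::-1]
s=cv2.resize(s,(420,420),interpolation=cv2.INTER_CUBIC)
cv2.imwrite("pics/c6.png",cv2.resize(np.hstack([a,s]),None,fx=.8,fy=.8))
E
```

```text
clock: 9.82
eef_pos: [386.9, -182.6, 338.0]
tool_rot: [2.049, 1.295, 0.536]
ft_force: [0.7, 1.0, -0.5]
width: 0.161
clock: 10.9
eef_pos: [387.3, -182.9, 296.0]
tool_rot: [2.048, 1.295, 0.537]
ft_force: [1.7, -0.7, 0.7]
width: 0.162
[ 1.66 -0.69  0.71] [ 0.12  0.34 -0.04] 0.16151824736727097
```

View pics/c6.png

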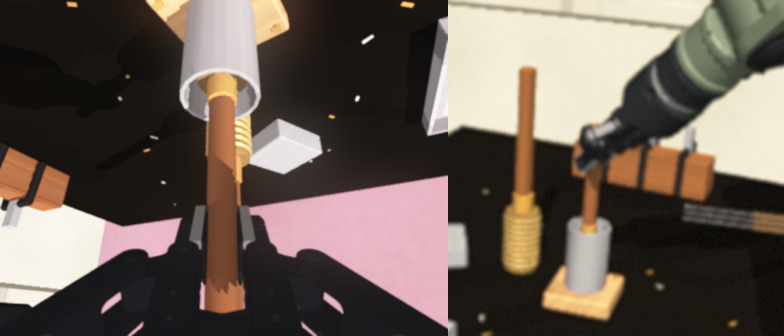

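```bash
python3 -m pendant '[[0,0,0.0047,-0.0047,0,0,0],[0,0,0.0047,-0.0047,0,0,0],[0,0,0.0047,-0.0047,0,0,0],[0,0,0.0047,-0.0047,0,0,0],[0,0,0.0047,-0.0047,0,0,0],[0,0,0.0047,-0.0047,0,0,0],[0,0,0.0047,-0.0047,0,0,0],[0,0,0.0047,-0.0047,0,0,0],[0,0,0.0047,-0.0047,0,0,0],[0,0,0.0047,-0.0047,0,0,0],[0,0,0.0047,-0.0047,0,0,0],[0,0,0.0047,-0.0047,0,0,0],[0,0,0.0047,-0.0047,0,0,0],[0,0,0.0047,-0.0047,0,0,0],[0,0,0.0047,-0.0047,0,0,0],[0,0,0.0047,-0.0047,0,0,0],[0,0,0.0047,-0.0047,0,0,0],[0,0,0.0047,-0.0047,0,0,0],[0,0,0,0,0,0,0],[0,0,0,0,0,0,0]]'
python3 - <<'E'
from h import *
o=get_obs();print(o['ft_force'],o['wrist_torque'],o['width'],o['q'])
a=read_camera('wrist')[:,:,::-1]
s=read_camera('side')[40:240,270:470,::-1]
s=cv2.resize(s,(420,420),interpolation=cv2.INTER_CUBIC)
cv2.imwrite("pics/c7.png",cv2.resize(np.hstack([a,s]),None,fx=.8,fy=.8))
# brush in tool frame assuming vertical now, grasp at 160
p,Rm=pose(); up=np.array([0,0,1.]); b=Rm.T@up; print('b tool',b)
g=p+155*Rm[:,2]; print('grasp',g)
for ang in (-70,-80,-90,70,80,90):
    R2=Rm@R.from_rotvec([0,0,ang],degrees=True).as_matrix(); bw=R2@b
    print(ang,'tip',np.degrees(np.arccos(bw[2])),'foot-grasp',-160*bw)
E
```

```text
clock: 12.67
eef_pos: [387.1, -182.7, 415.9]
tool_rot: [2.048, 1.295, 0.537]
ft_force: [-0.4, 0.4, -1.5]
width: 0.162
[-0.41  0.37 -1.52] [ 0.4   0.72 -0.01] 0.16201162028395508 [-0.66 -0.19 -0.93  0.06  0.15 -0.16]
b tool [ 0.    0.71 -0.71]
grasp [ 485.78 -229.46  305.27]
-70 tip 47.81423101581473 foot-grasp [   2.   -118.54 -107.45]
-80 tip 54.02123930213293 foot-grasp [  11.99 -128.92  -94.  ]
-90 tip 59.947046885313945 foot-grasp [  23.8  -136.43  -80.13]
70 tip 47.81423101581473 foot-grasp [  93.1    73.4  -107.45]
80 tip 54.02123930213293 foot-grasp [107.46  72.23 -94.  ]
90 tip 59.947046885313945 foot-grasp [120.75  67.82 -80.13]
```

View pics/c7.png

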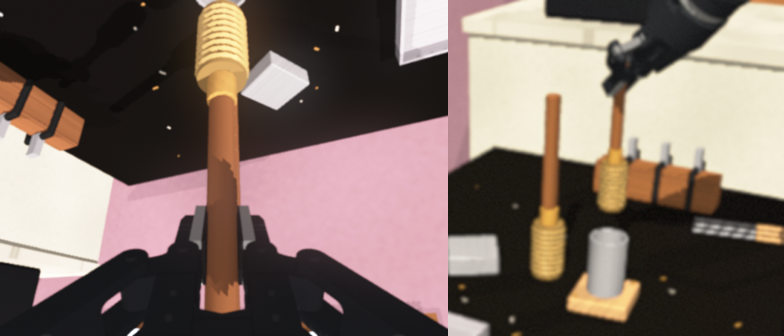

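```bash
python3 - <<'E'
from h import *
p,Rm=pose(); print(Rm.T@np.array([50,183,0]),Rm.T@np.array([0,0,-1]))
E
```

```text
[186.76 -23.62 -23.53] [-0.   -0.71  0.71]
```

```bash
python3 -m pendant '[[0,0.0104,-0.0013,-0.0013,0,0,0],[0,0.0104,-0.0013,-0.0013,0,0,0],[0,0.0104,-0.0013,-0.0013,0,0,0],[0,0.0104,-0.0013,-0.0013,0,0,0],[0,0.0104,-0.0013,-0.0013,0,0,0],[0,0.0104,-0.0013,-0.0013,0,0,0],[0,0.0104,-0.0013,-0.0013,0,0,0],[0,0.0104,-0.0013,-0.0013,0,0,0],[0,0.0104,-0.0013,-0.0013,0,0,0],[0,0.0104,-0.0013,-0.0013,0,0,0],[0,0.0104,-0.0013,-0.0013,0,0,0],[0,0.0104,-0.0013,-0.0013,0,0,0],[0,0.0104,-0.0013,-0.0013,0,0,0],[0,0.0104,-0.0013,-0.0013,0,0,0],[0,0.0104,-0.0013,-0.0013,0,0,0],[0,0.0104,-0.0013,-0.0013,0,0,0],[0,0.0104,-0.0013,-0.0013,0,0,0],[0,0.0104,-0.0013,-0.0013,0,0,0],[0,0,0,0,0,0,0]]'
python3 -m pendant '[[0,0,0,0,0,0,3],[0,0,0,0,0,0,6],[0,0,0,0,0,0,6],[0,0,0,0,0,0,6],[0,0,0,0,0,0,6],[0,0,0,0,0,0,6],[0,0,0,0,0,0,6],[0,0,0,0,0,0,6],[0,0,0,0,0,0,6],[0,0,0,0,0,0,6],[0,0,0,0,0,0,6],[0,0,0,0,0,0,6],[0,0,0,0,0,0,6],[0,0,0,0,0,0,6],[0,0,0,0,0,0,6],[0,0,0,0,0,0,3],[0,0,0,0,0,0,0],[0,0,0,0,0,0,0]]'
python3 - <<'E'
from h import *
o=get_obs();print(o['ft_force'],o['wrist_torque'],o['width'],o['q'])
cv2.imwrite("pics/sc8.png",read_camera('scene')[:,:,::-1]);cv2.imwrite("pics/sd8.png",read_camera('side')[:,:,::-1])
p,Rm=pose(); b=np.array([0,.707,-.707]); g=p+155*Rm[:,2]; bw=Rm@b
print(g,g-160*bw,bw)
f=g-160*bw;t=g+40*bw
print(proj('scene',[f,g,t]),proj('side',[f,g,t]))
print(Rm.T@np.array([0,0,-85]))
E
```

```text
clock: 14.35
eef_pos: [437.6, 1.8, 414.7]
tool_rot: [2.049, 1.299, 0.537]
ft_force: [0.6, -0.3, -1.2]
width: 0.162
clock: 15.85
eef_pos: [437.2, 0.4, 415.0]
tool_rot: [2.689, -0.604, 1.112]
ft_force: [0.5, -0.3, -1.1]
width: 0.168
[ 0.49 -0.33 -1.12] [ 0.36  0.79 -0.04] 0.16833542925460065 [-0.1  -0.14 -0.89  0.07 -0.24  1.82]
[536.26 -46.59 305.49] [656.94  21.29 225.36] [-0.75 -0.42  0.5 ]
[[302.98 183.17]
 [268.53 111.65]
 [260.36  94.71]] [[231.6  150.65]
 [307.23 107.64]
 [327.32  96.3 ]]
[-60.08  -0.09  60.13]
```

View pics/sc8.png

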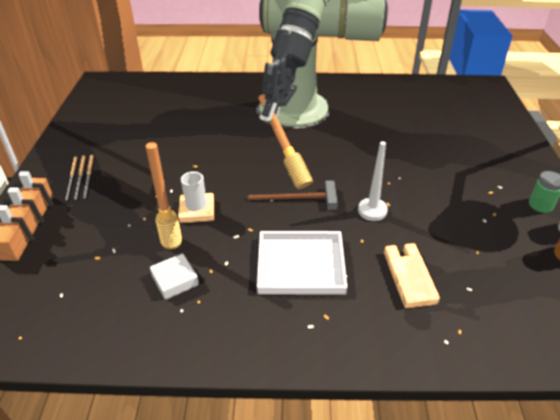

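View pics/sd8.png

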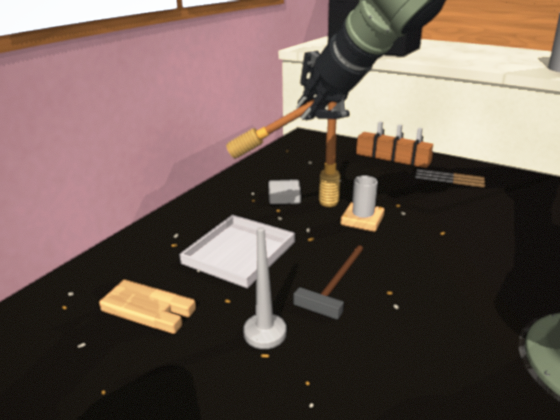

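The bristle end shows at scene (301,184) and side (232,151), against predictions of (303,183) and (232,151), so there is no slip. Lowering 85 mm over the tray.

```bash
python3 -m pendant '[[0,-0.0035,0,0.0035,0,0,0],[0,-0.0035,0,0.0035,0,0,0],[0,-0.0035,0,0.0035,0,0,0],[0,-0.0035,0,0.0035,0,0,0],[0,-0.0035,0,0.0035,0,0,0],[0,-0.0035,0,0.0035,0,0,0],[0,-0.0035,0,0.0035,0,0,0],[0,-0.0035,0,0.0035,0,0,0],[0,-0.0035,0,0.0035,0,0,0],[0,-0.0035,0,0.0035,0,0,0],[0,-0.0035,0,0.0035,0,0,0],[0,-0.0035,0,0.0035,0,0,0],[0,-0.0035,0,0.0035,0,0,0],[0,-0.0035,0,0.0035,0,0,0],[0,-0.0035,0,0.0035,0,0,0],[0,-0.0035,0,0.0035,0,0,0],[0,-0.0035,0,0.0035,0,0,0],[0,0,0,0,0,0,0],[0,0,0,0,0,0,0],[0,0,0,0,0,0,0]]'
python3 -m pendant '[[0,0,0,0,0,0,0],[0,0,0,0,0,0,0],[0,0,0,0,0,0,0],[0,0,0,0,0,0,0],[0,0,0,0,0,0,0],[0,0,0,0,0,0,0]]'
python3 - <<'E'
from h import *
o=get_obs();print(o['ft_force'],o['width'],o['joint_velocities'])
cv2.imwrite("pics/sc9.png",read_camera('scene')[:,:,::-1]);cv2.imwrite("pics/sd9.png",read_camera('side')[:,:,::-1])
p,Rm=pose(); b=np.array([0,.707,-.707]); g=p+155*Rm[:,2]; bw=Rm@b
f=g-160*bw;t=g+40*bw
print(g,f,bw,proj('scene',[f,g,t]),proj('side',[f,g,t]))
E
```

```text
clock: 17.62
eef_pos: [437.6, 0.6, 331.3]
tool_rot: [2.689, -0.606, 1.114]
ft_force: [0.0, 0.5, -1.7]
width: 0.162
clock: 18.12
eef_pos: [437.4, 0.7, 331.3]
tool_rot: [2.689, -0.606, 1.114]
ft_force: [0.8, -0.1, -1.0]
width: 0.166
[ 0.77 -0.14 -1.05] 0.16574056052100014 [-0.  0. -0. -0. -0. -0.]
[536.46 -46.37 221.69] [657.25  21.5  141.71] [-0.75 -0.42  0.5 ] [[302.01 216.15]
 [269.43 147.15]
 [261.67 130.73]] [[234.2  191.28]
 [306.59 152.24]
 [325.8  141.92]]
```

View pics/sc9.png

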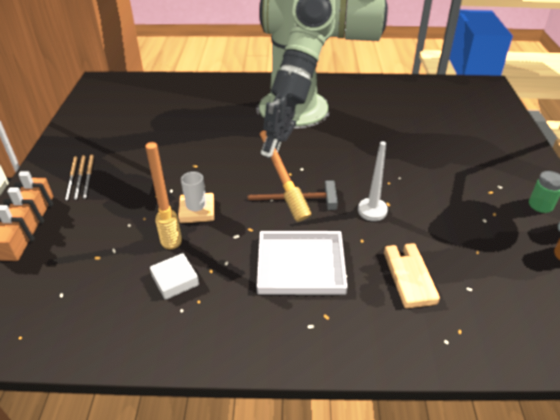

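View pics/sd9.png

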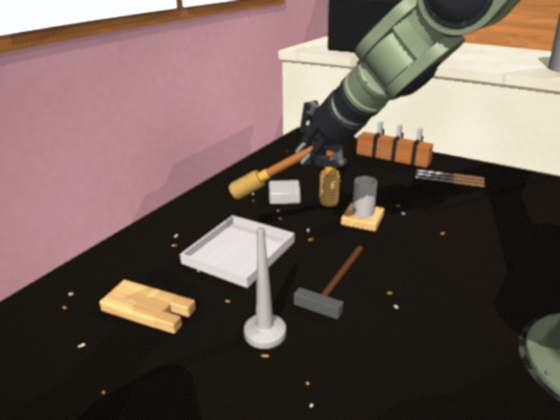

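The bristle end shows at scene (302,216) and side (234,190), matching the predicted foot position of (657, 21, 142) mm. That is over the tray centre at about (657,22), and nothing else has moved. Handing in.

```bash
python3 -c "
from bench import hand_in; print(hand_in())"
```

```text
the job is handed in; nothing more can be done
None
```

The job is handed in with the brush still held, tipped over the tray, at 18 s of the 40 s allowed; `hand_in()` gave no verdict.

- **Scrubbing:** I gripped the brush standing in the beaker (not the larger one on the bench) by its handle, about 160 mm from the bristle end, with the tool tilted 45° and a grip of 80 N. I made two strokes of 42 mm. Pictures showed the first rise, and showed the collar back at the rim after each push down. The second rise I know only from the arm's position, because I took no picture at the top.
- **Tipping:** I drew the brush out about 120 mm, moved it left and forward toward the tray, tipped it about 60° from upright and lowered it.

**Last checks:**
- The bristle end is at about (657, 21, 142) mm, and the tray centre is at about (657, 22) mm. Both cameras agreed with the computed point to about 1 pixel, so the brush did not slip.
- The arm was still, and the brush could be seen clear of the tray, beaker and mandrel.
- The tray and the other things looked unmoved in the pictures.
- No check failed. The gripper read an opening of about 14 mm on the 16 mm handle, which I put down to the pads giving under the grip.

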